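# Clear the strip-down tray into its waste drawer and close up

## Task

Pick up the yellow scraper block and, touching the scrap only with the scraper and not with the fingers, sweep all five loose bits (three orange plastic pieces, two brass nuts) off the dark steel plate into the open drawer in front of it. Then stand the scraper upright on its black mat again, let go of it, push the drawer fully home, and only after that swing the red bar all the way down across the drawer front. Leave the wheel, the jar and the battery where they are.

Things in the scene. Friction and masses are not known exactly. Their poses are not given: they have to be found in the camera images.
- station: blue tray fixed to the bench, its front (own -x) to the robot's right; origin: centre of underside. Dark steel plate top 70 mm up, own x -110 to +110, y -75 to +75 mm between side rails 15 mm wide and 82 mm high; back rail at x +98 to +110; no rail at the front edge, the drawer pulls out below it. The bits start at x -80 to +30. The red bar's ear is at the front, own y -105
- drawer (a joint): how far the grey waste drawer with its white front is pulled out towards the tray's own -x, m: 0 is fully home, starts 0.095 to 0.13. It slides stiffly (about 2 N) and stays where it is left
- drawer_in (a point): centre of the drawer's inner floor, moves with the drawer; same axes as the tray. Inside 182 mm (x) by 158 mm (y), walls 46 mm high above this floor, floor 8 mm above the bench
- drawer_face (a point): point on the outer face of the white drawer front, above its pull lip, 44 mm above the bench and 40 mm off the middle, away from the bar (own y +40); the front is 176 mm wide, from 4 to 60 mm above the bench, and when home it stands 6 mm proud of the plate's edge. Below the point a dark pull lip 70 mm wide sticks out 14 mm at 17 to 23 mm above the bench
- bar (a joint): angle of the red latch bar, rad: 0 is level, down across the drawer front; 1.57 is straight up; starts 1.55 to 2.0. A stiff hinge (about 1.5 N at the tip) keeps it where it is left
- bar_pivot (a point): hinge of the red bar, 50 mm above the bench, at own (-132, -105) mm of the tray; the hinge axis is the tray's own x. The bar is 16 mm thick in the plane of swing, 20 mm wide along x and 100 mm long with a black rubber end; level, it points to the tray's own +y
- bar_tip (a point): end of the red bar, on its centre line, 100 mm from the pivot
- scraper: yellow scraper block with a black lower edge, standing on the mat: 126 mm long (own x), 24 mm thick (own y; the lowest 12 mm only 18), 80 mm high, 160 g; origin at the centre of its underside, own z up. Grip it across its thickness
- mat: flat black rubber mat fixed to the bench, 190 (own x) x 110 (own y) x 4 mm, on the robot's right; origin at the centre of its underside
- chip0: broken piece of orange plastic, 28 x 18 x 8 mm with a small rib to 13 mm, 12 g, seen lying on the steel plate of the tray at the start; origin at the centre of its underside
- chip1: broken piece of orange plastic, 28 x 18 x 8 mm with a small rib to 13 mm, 12 g, seen lying on the steel plate of the tray at the start; origin at the centre of its underside
- chip2: broken piece of orange plastic, 28 x 18 x 8 mm with a small rib to 13 mm, 12 g, seen lying on the steel plate of the tray at the start; origin at the centre of its underside
- nut0: brass hexagon nut, about 21 mm across, 10 mm high, 18 g, seen lying on the steel plate of the tray at the start; origin at the centre of its underside
- nut1: brass hexagon nut, about 21 mm across, 10 mm high, 18 g, seen lying on the steel plate of the tray at the start; origin at the centre of its underside
- wheel: black mower wheel lying flat, diameter 100 mm, 40 mm high, to be left alone; origin at the centre of its underside
- jar: grey grease jar with red cap, diameter 64 mm, 85 mm high, to be left alone; origin at the centre of its underside
- battery: black battery pack with orange top, 75 x 60 x 72 mm, to be left alone; origin at the centre of its underside
There are look-alikes about, which are no part of the job. Of the things that look like the scraper, the middle-sized one is meant.

How it is judged:
By the outcome, as a careful person would: the job done as asked, in the order asked, and still so for the second after the job is handed in, with the robot touching nothing.
It also fails if it takes over 72 s, if anything falls off the work surface, if the arm or the gripper's body presses on something with over 40 N, if the wrist force passes 120 N, or if a joint passes its speed limit or range.

## Robot

A 6-joint arm with a two-finger parallel gripper is mounted at the origin on the work surface. World frame = base frame: x ahead of the robot, y to its left, z up, the work surface at z = 0. Lengths are in m, angles in rad, forces in N, time in s.
With the tool pointing down it reaches from about 0.35 to 1 m from the base axis. Payload 7.1 kg.
Tool frame: the origin (TCP) lies on the centre line of the jaws, within the pads' length; the fingertips stand 19 mm ahead of it and the grasp point (between the pads) is the TCP; z points along the fingers, y is the line along which they close (so a half turn about z gives the same grasp; the last joint's range is limited). The gripper opens to 85 mm and grips with 20 to 120 N. Pads are 22 mm wide; open, the fingers measure 114 mm over their backs; the gripper's body (76 mm by 85 mm) begins 54 mm behind the grasp point. The pads swing forward as they close: fully open they stand 13 mm farther back than shut.
Start: joints at [-1.236, 0.423, 1.63, -0, 1.089, -0.019], TCP at [0.217, -0.586, 0.25] pointing down, gripper open.
Joint ranges: [-3, 3], [-0.9, 2.11], [0.09, 2.58], [-1.31, 4.45], [0.11, 2.69], [-2.54, 2.54]. Speed limits (rad/s): [2.39, 2.39, 3.01, 3.14, 3.14, 3.14].

## Interface

Orientations are given as a 3x3 rotation matrix whose columns are the frame's x, y, z axes.
In Python, from workcell import ctrl gives the robot as it stands.
- The arm moves only by the shell command python3 -m pendant 'ROWS' [FORCE]. ROWS is JSON, a list of rows, each a list of 7 numbers: the shift along the tool's x, y, z normalised to -1 to 1, where 1 is 300 mm, then the turn, a rotation vector about the tool's x, y, z normalised to -1 to 1, where 1 is 2 pi rad, then the opening, from -1 (shut) to 1 (fully open). A call has 1 to 8 rows; each row is the pose to reach, as a shift and turn from the pose commanded when the call began, along the tool's axes at that moment, turning the shorter way round; what a row does not reach only later rows make up. A row lasts 1/8 s, in which the tool goes at most 62.5 mm and 10.7 degrees, less where a joint would pass 70% of its speed; a pose out of reach is approached as far as the arm can. A call with a number of a shift or a turn outside -1 to 1 is refused whole. A call with a gripper value outside its range is refused whole. The fingers move at their own pace and stop on an object; FORCE is the grip in N (left out, the last holds). Time passes only in rows, so rows that repeat a pose let the fingers close. It gives the time, the measured TCP pose, the force, the opening and the grip force at its end, in the units of the state.
- ctrl.state(): the state, without advancing time (a new reading comes with each control period).
- ctrl.camera(name): name is "scene" or "top" or "wrist"; returns a dict with "img" (480x640x3 uint8, red, green, blue), "depth" (480x640 float32, m along the optical axis (not along the pixel's ray), 0 where there is no reading), "fov_y" (degrees; the focal length in pixels is half the picture's height over the tangent of half this angle, whatever the lens; pixels are square), "cx", "cy" (the principal point, pixels), "R" (3x3) and "t" (3): a world point X has camera coordinates R X + t; the wrist camera has in their place "hand_eye" (4x4, takes a point from camera to tool coordinates, whose origin is the TCP and whose axes are the flange's). Camera axes: x right, y down, z forward; pixel columns grow to the right and rows downward; lengths in m; the calibration is good to about 2 mm. A picture is of the moment at which its call begins: read the wrist's pose just before it.
- ctrl.sign_off(): hands the job in; it is judged then, once.
Trained networks look in a picture, given as the dict that the camera call returned (one of the last four; its "shot" number tells which), for a name from the list of things; names that differ only in an ending like _2 or _b are one class to them, and where a whole thing is asked for, a point or a joint stands for the part that bears it (a point fixed in the world has none). Each returns a list of dicts, best first, with "score" (0 to 1); they miss things now and then, are a little off and sometimes report something else, mostly with a low value. They report only what shows in the picture. A call takes as long as a camera call. They do not tell look-alikes from the thing itself.
- ctrl.spot_in(target, picture): "centre" ([column, row] in pixels, amid what is visible of it).
- ctrl.outline_of(target, picture): "mask" (480x640 bool, what is visible of it) and "centre" ([column, row] in pixels, amid what is visible of it).
- ctrl.spot_point(target, picture): "centre" ([column, row] in pixels: a listed point, or the origin of a listed thing).
The state is a dict: "clock": time; "joint_positions": joint angles; "qd": joint speeds; "joint_efforts": joint torques, N m; "tool_pos": TCP position; "eef_rot": TCP orientation; "force": force on the tool from outside, world axes, zero at the start; "torque": the same for the moment, N m; "grip_width": opening from 0.0 (shut) to 1.0 (fully open); "grip_force": force on a finger pad.
Only numpy, scipy, OpenCV 4.12 (cv2) and the standard library are available. Lean on these libraries where they do the work, as an engineer would, in place of code of your own. Each camera call takes 0.05 s, during which the arm holds its last target. There are 200 camera calls.

## Working session

There is one attempt and no reset: what is moved stays moved. The work goes in short steps, Python scripts to look and compute and a shell command to move; the robot and the scene stay as the last step left them, time stands still between calls to the robot, and variables do not carry over. Pictures are saved under pics/ and viewed, at most 10 in all, crops included, and the job is handed in when it is done.

```bash
ls; mkdir -p pics; cat > h.py <<'E'
import numpy as np, cv2
from workcell import ctrl
def K(c):
    f=240/np.tan(np.radians(c["fov_y"])/2); return f,c["cx"],c["cy"]
def ext(c,s=None):
    if "R" in c: return np.array(c["R"]),np.array(c["t"])
    H=np.array(c["hand_eye"]); R=np.array(s["eef_rot"]); p=np.array(s["tool_pos"])
    Rw=R@H[:3,:3]; tw=R@H[:3,3]+p
    return Rw.T,-Rw.T@tw
def cloud(c,s=None):
    f,cx,cy=K(c); d=c["depth"]; v,u=np.mgrid[:480,:640]
    P=np.stack([(u-cx)/f*d,(v-cy)/f*d,d],-1); R,t=ext(c,s)
    return (P-t)@R
def ray(c,px,z,s=None):
    f,cx,cy=K(c); R,t=ext(c,s); o=-R.T@t; d=R.T@np.array([(px[0]-cx)/f,(px[1]-cy)/f,1])
    return o+d*(z-o[2])/d[2]
def proj(c,X,s=None):
    f,cx,cy=K(c); R,t=ext(c,s); p=R@np.array(X)+t; return [f*p[0]/p[2]+cx,f*p[1]/p[2]+cy]
E
python3 - <<'E'
from h import *
s=ctrl.state(); print(s)
for n in ("scene","top"):
    c=ctrl.camera(n); cv2.imwrite(f"pics/{n}0.png",c["img"][...,::-1]); np.savez(f"{n}0.npz",**{k:v for k,v in c.items()})
    print(n,[(k,c[k]) for k in c if k not in("img","depth")])
    P=cloud(c)
    for t in ["scraper","mat","station","chip0","nut0","wheel","jar","battery","bar"]:
        for r in ctrl.outline_of(t,c):
            m=r["mask"]&(c["depth"]>0)
            if m.sum()>3: print(t,round(r["score"],2),np.round(r["centre"]),m.sum(),np.round(np.median(P[m],0),3),np.round(P[m].max(0),3),np.round(P[m].min(0),3))
    for t in ["station","drawer_in","drawer_face","bar_pivot","bar_tip"]:
        print(t,[(round(r["score"],2),np.round(r["centre"],1)) for r in ctrl.spot_point(t,c)])
E
```

```text
pics
{'clock': 0.0, 'joint_positions': array([-1.23599702e+00,  4.23839163e-01,  1.63074194e+00, -4.09073030e-06,
        1.08863908e+00, -1.90142557e-02]), 'qd': array([-1.66376950e-05, -1.78700358e-03,  1.60058785e-04,  5.14722979e-04,
        8.42562823e-04,  6.68852951e-04]), 'joint_efforts': array([ 8.25501938e-04, -5.57394361e+01, -2.81741488e+01, -1.56904234e-04,
        7.17255214e-03, -3.41797272e-05]), 'tool_pos': array([ 0.21637999, -0.58575386,  0.24952633]), 'eef_rot': array([[ 9.38057572e-01,  3.46479007e-01, -5.38195404e-04],
       [ 3.46479424e-01, -9.38056315e-01,  1.53596989e-03],
       [ 2.73237261e-05, -1.62730182e-03, -9.99998676e-01]]), 'force': array([ 0.08635408, -0.84642184,  0.02460126]), 'torque': array([-0.02452572,  0.0293754 , -0.01478855]), 'grip_force': 0.0, 'grip_width': 1.0034434099246425}
scene [('fov_y', 53.32906975289413), ('cx', 312.35078277988157), ('cy', 230.10525793557193), ('R', array([[-0.09633089,  0.99508146, -0.02309202],
       [ 0.63853643,  0.04398474, -0.76833363],
       [-0.76353886, -0.08875936, -0.63963286]])), ('t', array([ 0.1
[... 2852 characters left out ...]
 0.035] [ 0.807 -0.173  0.049] [ 0.704 -0.275 -0.001]
jar 0.65 [156. 225.] 492 [0.618 0.401 0.083] [0.649 0.442 0.094] [0.589 0.38  0.002]
battery 0.62 [159. 289.] 641 [0.435 0.402 0.063] [0.478 0.461 0.079] [ 0.39   0.371 -0.007]
battery 0.59 [213. 194.] 190 [0.692 0.222 0.111] [0.709 0.283 0.154] [0.681 0.198 0.003]
battery 0.51 [263. 240.] 56 [0.565 0.089 0.079] [0.576 0.103 0.086] [0.556 0.077 0.068]
bar 0.71 [213. 194.] 182 [0.692 0.222 0.114] [0.703 0.249 0.154] [0.681 0.198 0.053]
station [(0.77, array([263.2, 243.5]))]
drawer_in [(0.56, array([263.9, 202.9]))]
drawer_face [(0.92, array([271.3, 162.5]))]
bar_pivot [(0.55, array([225.5, 198.9]))]
bar_tip [(0.75, array([201.7, 194.3]))]
```

View pics/scene0.png

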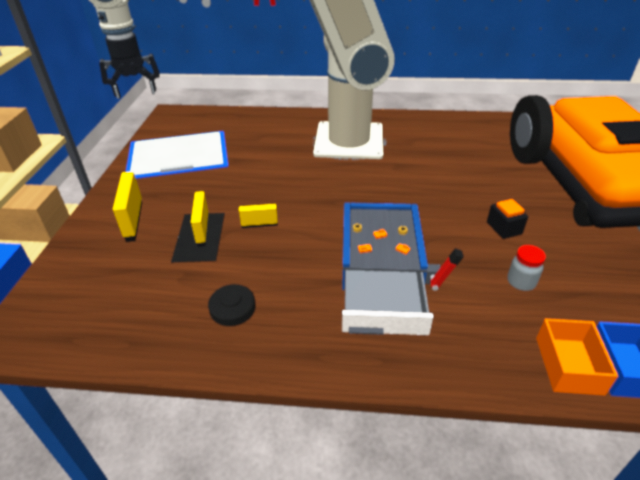

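View pics/top0.png

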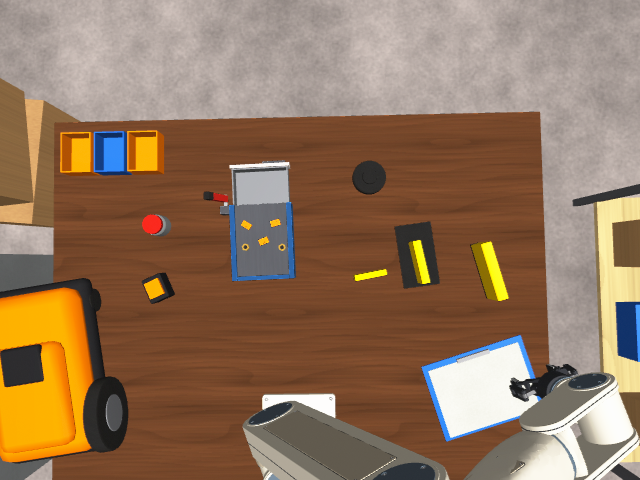

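Scene picture: look-alikes for the scraper are yellow blocks at (128,208) large, (200,219) middle, on the black mat, (261,216) small; in top view (489,270), (420,262), (370,274). The middle-sized one on the mat is meant. Tray at (385,240), drawer open toward world +x, bar at (447,268).

```bash
cat > m.py <<'E'
from h import *
np.set_printoptions(suppress=True,precision=4)
im=[];
for n in ("scene","top"):
    c=dict(np.load(f"{n}0.npz")); P=cloud(c); hsv=cv2.cvtColor(c["img"],cv2.COLOR_RGB2HSV)
    h,s,v=[hsv[...,i].astype(int) for i in range(3)]; ok=c["depth"]>0
    def rect(name,m):
        m=m&ok; q=P[m]; r=cv2.minAreaRect(q[:,:2].astype(np.float32)*1000); print(n,name,m.sum(),np.round(r[0],1),np.round(r[1],1),round(r[2],2),"z",np.percentile(q[:,2],[5,50,95]))
    X,Y,Z=P[...,0],P[...,1],P[...,2]
    yel=(h>24)&(h<35)&(s>150)
    for nm,a,b,z in(("scr",-.42,-.3,.075),("big",-.65,-.5,.09),("small",-.3,-.15,.03)): rect(nm,yel&(Y>a)&(Y<b)&(Z>z)&(X>.3)&(X<.65))
    rect("mat",(v<60)&(Y>-.45)&(Y<-.28)&(X>.38)&(X<.65)&(Z<.02))
    reg=(X>.4)&(X<.85)&(Y>-.02)&(Y<.3)
    rect("blue",(h>100)&(h<118)&(s>150)&reg&(Z>.075))
    rect("white",(s<40)&(v>190)&reg&(Z>.05))
    rect("red",((h<6)|(h>174))&(s>150)&reg)
    for nm,mm in (("or",(h>8)&(h<18)&(s>200)&(v>180)),("br",(h>15)&(h<24)&(s>100)&(v>80))):
        k,l,st,ce=cv2.connectedComponentsWithStats((mm&reg&(Z>.06)&(Z<.1)).astype(np.uint8))
        for i in range(1,k):
            if st[i,4]>8: rect(nm,l==i)
    a,b=((160,150),(240,280)) if n=="scene" else ((340,215),(530,310))
    cv2.imwrite(f"pics/crop_{n}.png",cv2.resize(c["img"][150:340,100:460,::-1] if n=="scene" else c["img"][150:310,190:530,::-1],None,fx=2.2,fy=2.2,interpolation=2))
T,S=dict(np.load("top0.npz")),dict(np.load("scene0.npz"))
for c,px in((S,dict(station=([375.4,257.9],0),din=([385.1,296.8],.008),face=([365.8,320.7],.044),piv=([431.3,284.2],.05))),(T,dict(station=([263.2,243.5],0),din=([263.9,202.9],.008),face=([271.3,162.5],.044),piv=([225.5,198.9],.05)))):
    for k,(p,z) in px.items(): print(k,ray(c,p,z))
E
python3 m.py
```

```text
scene scr 297 [ 499.  -360.2] [133.3  24.6] 11.25 z [0.0817 0.084  0.0864]
scene big 456 [ 474.2 -556.9] [170.2  30.8] 15.08 z [0.1038 0.1063 0.1087]
scene small 193 [ 464.5 -218.6] [21.5 92.1] 9.47 z [0.0565 0.0599 0.0624]
scene mat 1452 [ 521.7 -364.8] [190.2 106.8] 7.34 z [0.002  0.0044 0.0069]
scene blue 1069 [565.8  95.7] [223.2 178.3] 1.9 z [0.0772 0.082  0.0844]
scene white 651 [772.9 129.8] [ 95.  222.4] 30.57 z [0.0511 0.059  0.0621]
scene red 341 [627.5 227.1] [ 41.4 162.2] 82.13 z [0.0538 0.0894 0.1212]
scene or 16 [557.   94.6] [16.9 14.4] 4.52 z [0.0759 0.0814 0.0844]
scene or 26 [571.6  91.2] [14.3 27. ] 21.51 z [0.0743 0.0777 0.0802]
scene or 42 [616.5 140.1] [26.4 16.1] 49.79 z [0.0726 0.0785 0.0835]
scene or 42 [626.7  55.8] [24.3  9.8] 89.58 z [0.0754 0.0785 0.0837]
scene br 68 [540.9  37.2] [40.2 19. ] 0.44 z [0.0704 0.0793 0.0824]
scene br 74 [542.3 143.5] [20.9 36.9] 84.74 z [0.0703 0.0788 0.0823]
scene br 55 [568.7  89.8] [18.6 26.6] 8.57 z [0.0765 0.0788 0.0816]
scene br 59 [619.3  55.6] [17.7 24. ] 22.62 z [0.0764 0.0786 0.0837]
scene br 67 [614.8 138.4] [28.5
[... 401 characters left out ...]
op white 204 [771.3 134.4] [ 91.7 227.1] 31.93 z [0.0555 0.0609 0.0656]
top red 111 [693.  214.6] [19.8 33.5] 1.64 z [0.0567 0.0903 0.1199]
top br 51 [617.8  56.5] [16.9 26.3] 16.79 z [0.0757 0.0799 0.0871]
top br 52 [613.7 140.5] [27.7 16.3] 57.82 z [0.0731 0.0786 0.0852]
top br 51 [566.1  90.6] [17.1 26.1] 18.26 z [0.0756 0.0795 0.0847]
top br 36 [548.8 143.3] [19.2 17.5] 89.35 z [0.0731 0.0809 0.0859]
top br 34 [547.1  37.9] [18.3 18.6] 37.22 z [0.0711 0.0797 0.0848]
station [0.5669 0.0848 0.    ]
din [0.6986 0.1048 0.008 ]
face [0.7984 0.0622 0.044 ]
piv [0.6939 0.199  0.05  ]
station [0.5607 0.0998 0.    ]
din [0.684  0.0951 0.008 ]
face [0.7999 0.0674 0.044 ]
piv [0.693  0.2041 0.05  ]
```

View pics/crop_scene.png

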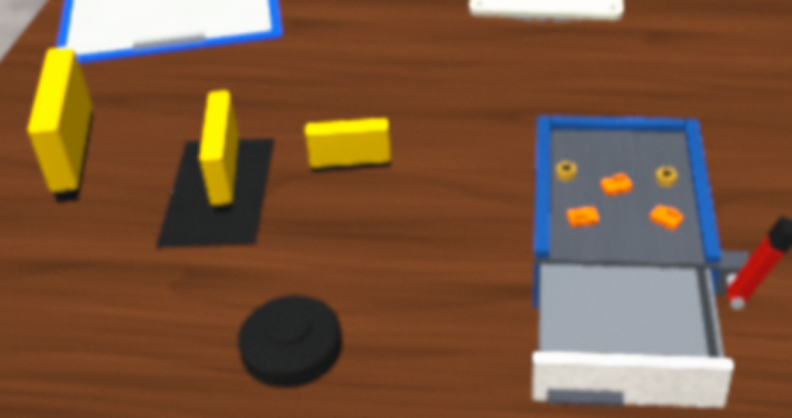

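The crop confirms it: the middle block stands on the mat, its top 84 mm up (80 + 4 mm mat), about 125 mm long, at (498.7, -360) mm and 11.3°. The bits lie well forward of the back rail.

```bash
cat > g.py <<'E'
import sys
from h import *
from scipy.spatial.transform import Rotation as Ro
s=ctrl.state(); R=s["eef_rot"]; p=s["tool_pos"]
x,y,z,yaw=map(float,sys.argv[1:5]); a=np.radians(yaw)
Rt=np.array([[np.cos(a),np.sin(a),0],[np.sin(a),-np.cos(a),0],[0,0,-1]])
d=R.T@(np.array([x,y,z])-p)/.3; r=Ro.from_matrix(R.T@Rt).as_rotvec()/(2*np.pi)
print("t",s["clock"],"shift",d.round(4),"turn",r.round(4),"rows",np.linalg.norm(d)*.3/.0625,np.linalg.norm(r)*360/10.7)
E
python3 -m pendant '[[0.9,-0.3,0,0,0,0.0249,1],[0.9,-0.3,0,0,0,0.0249,1],[0.9,-0.3,0,0,0,0.0249,1],[0.9,-0.3,0,0,0,0.0249,1],[0.9,-0.3,0,0,0,0.0249,1],[0.9,-0.3,0,0,0,0.0249,1]]' 60; python3 g.py .4987 -.36 .064 11.3
```

```text
clock: 2.25
tool_pos: [0.4405, -0.4067, 0.2504]
eef_rot: [[0.98, 0.2, 0.0], [0.2, -0.98, 0.0], [0.0, 0.0, -1.0]]
force: [-0.6, -0.0, 0.0]
grip_width: 1.0
grip_force: 0.0
t 2.25 shift [ 0.2211 -0.1136  0.6213] turn [ 0.     -0.      0.0006] rows 3.212061238571916 0.0205586841202131
```

```bash
python3 -m pendant '[[0.221,-0.1136,0.1,0,0,0,1],[0.221,-0.1136,0.1,0,0,0,1],[0.221,-0.1136,0.3,0,0,0,1],[0.221,-0.1136,0.5,0,0,0,1],[0.221,-0.1136,0.621,0,0,0,1],[0.221,-0.1136,0.621,0,0,0,1],[0.221,-0.1136,0.621,0,0,0,-1],[0.221,-0.1136,0.621,0,0,0,-1]]' 60; python3 -m pendant '[[0,0,0,0,0,0,-1],[0,0,0,0,0,0,-1],[0,0,0,0,0,0,-1],[0,0,0,0,0,0,-1]]'; python3 g.py .4987 -.36 .064 11.3
```

```text
clock: 3.25
tool_pos: [0.498, -0.3631, 0.0663]
eef_rot: [[0.981, 0.196, 0.003], [0.196, -0.981, -0.002], [0.002, 0.003, -1.0]]
force: [0.4, -0.0, -0.3]
grip_width: 0.604
grip_force: 0.0
clock: 3.75
tool_pos: [0.4974, -0.3622, 0.0652]
eef_rot: [[0.981, 0.196, 0.001], [0.196, -0.981, -0.001], [0.001, 0.001, -1.0]]
force: [-2.2, 0.7, 6.9]
grip_width: 0.274
grip_force: 62.7
t 3.75 shift [ 0.0056 -0.0064  0.0039] turn [ 0.0002 -0.0001  0.    ] rows 0.04490340395305229 0.007777728573732228
```

```bash
python3 -m pendant '[[0,0,-0.2,0,0,0,-1],[0,0,-0.4,0,0,0,-1],[0.04,-0.2,-0.4,0,0,-0.02,-1],[0.08,-0.4,-0.4,0,0,-0.05,-1],[0.12,-0.6,-0.4,0,0,-0.08,-1],[0.16,-0.8,-0.4,0,0,-0.11,-1],[0.183,-0.916,-0.4,0,0,-0.14,-1],[0.183,-0.916,-0.4,0,0,-0.14,-1]]'; python3 g.py .5004 .0882 .185 91.85
```

```text
clock: 4.75
tool_pos: [0.4964, -0.0793, 0.184]
eef_rot: [[0.47, 0.883, -0.001], [0.883, -0.47, 0.0], [-0.0, -0.001, -1.0]]
force: [-1.0, 0.4, -1.5]
grip_width: 0.271
grip_force: 61.7
t 4.75 shift [ 0.4992 -0.2505 -0.0032] turn [-0.0001 -0.     -0.0829] rows 2.681036738196123 2.7908295369229785
```

```bash
python3 - <<'E'
from h import *
c=ctrl.camera("scene"); P=cloud(c)
for r in ctrl.outline_of("scraper",c):
    m=r["mask"]&(c["depth"]>0); q=P[m]; print(round(r["score"],2),r["centre"],q.min(0),q.max(0),np.median(q,0))
cv2.imwrite("pics/s1.png",c["img"][...,::-1])
E
```

```text
0.93 [312.7, 183.9] [ 0.19587153 -0.17888967 -0.00320401] [ 0.54007328 -0.01894443  0.2142263 ] [ 0.5168401  -0.06467196  0.16579053]
0.63 [128.9, 208.7] [ 0.38816666 -0.64618817 -0.0009331 ] [ 0.55750593 -0.51994807  0.11016708] [ 0.51065022 -0.54222757  0.08022903]
0.57 [259.6, 218.9] [ 0.42758684 -0.26348096 -0.00193137] [ 0.48362699 -0.16987353  0.06348856] [ 0.47008864 -0.21658055  0.03729657]
```

```bash
python3 -m pendant '[[0.25,-0.125,0,0,0,-0.0415,-1],[0.5,-0.25,0,0,0,-0.0829,-1],[0.5,-0.25,0,0,0,-0.0829,-1],[0.5,-0.25,0.08,0,0,-0.0829,-1],[0.5,-0.25,0.11,0,0,-0.0829,-1],[0.5,-0.25,0.11,0,0,-0.0829,-1]]'; python3 g.py .5004 .0882 .1327 91.85
python3 - <<'E'
from h import *
c=ctrl.camera("top"); P=cloud(c); hsv=cv2.cvtColor(c["img"],cv2.COLOR_RGB2HSV)
m=(hsv[...,0]>24)&(hsv[...,0]<35)&(hsv[...,1]>150)&(P[...,1]>0)&(P[...,1]<.2)&(c["depth"]>0)&(P[...,0]<.7)
print(m.sum(),cv2.minAreaRect(P[m][:,:2].astype(np.float32)*1000),np.median(P[m],0))
c2=ctrl.camera("scene")
cv2.imwrite("pics/s2.png",np.vstack([cv2.resize(a,None,fx=3,fy=3) for a in (c["img"][150:290,200:330,::-1],)]+[cv2.resize(c2["img"][100:340,300:523,::-1],(390,420))])[:840])
E
```

```text
clock: 5.6
tool_pos: [0.5017, 0.0848, 0.1504]
eef_rot: [[-0.025, 1.0, -0.002], [1.0, 0.025, -0.0], [-0.0, -0.002, -1.0]]
force: [0.3, -0.1, -1.8]
grip_width: 0.271
grip_force: 61.7
t 5.6 shift [ 0.0114 -0.0039  0.059 ] turn [-0.0003  0.0001 -0.0012] rows 0.2890958463081561 0.042154866148316435
69 ((578.4313354492188, 58.563880920410156), (175.6798553466797, 76.6650619506836), 37.95486068725586) [0.5043123  0.03270367 0.169519  ]
```

```bash
python3 -m pendant '[[0.011,-0.004,0.03,0,0,-0.001,-1],[0.011,-0.004,0.05,0,0,-0.001,-1],[0.011,-0.004,0.059,0,0,-0.001,-1],[0.011,-0.004,0.059,0,0,-0.001,-1]]'; python3 - <<'E'
from h import *
c=ctrl.camera("scene")
cv2.imwrite("pics/s3.png",cv2.resize(c["img"][160:340,300:480,::-1],(590,590),interpolation=2))
E
```

```text
clock: 6.2
tool_pos: [0.5006, 0.0892, 0.1331]
eef_rot: [[-0.033, 0.999, -0.001], [0.999, 0.033, -0.0], [-0.0, -0.001, -1.0]]
force: [0.7, 0.0, -2.4]
grip_width: 0.277
grip_force: 61.7
```

View pics/s3.png

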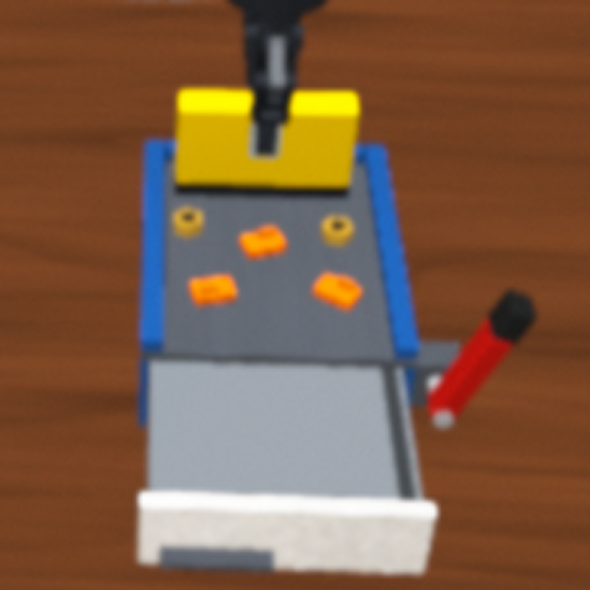

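The scraper hangs between the rails behind all five bits (nuts at (188,222), (337,230); chips at (263,242), (213,290), (337,290)), its black edge just over the plate.

```bash
python3 -m pendant '[[0,0.06,0,0,0,0,-1],[0,0.13,0,0,0,0,-1],[0,0.2,0,0,0,0,-1],[0,0.27,0,0,0,0,-1],[0,0.34,0,0,0,0,-1],[0,0.41,0,0,0,0,-1],[0,0.47,0,0,0,0,-1],[0,0.47,0,0,0,0,-1]]';  python3 - <<'E'
from h import *
c=ctrl.camera("scene")
cv2.imwrite("pics/s4.png",cv2.resize(c["img"][160:340,300:480,::-1],(590,590),interpolation=2))
E
```

```text
clock: 7.25
tool_pos: [0.6426, 0.094, 0.1334]
eef_rot: [[-0.033, 0.999, 0.001], [0.999, 0.033, 0.0], [0.0, 0.001, -1.0]]
force: [-0.6, -0.4, -1.7]
grip_width: 0.271
grip_force: 61.7
```

View pics/s4.png

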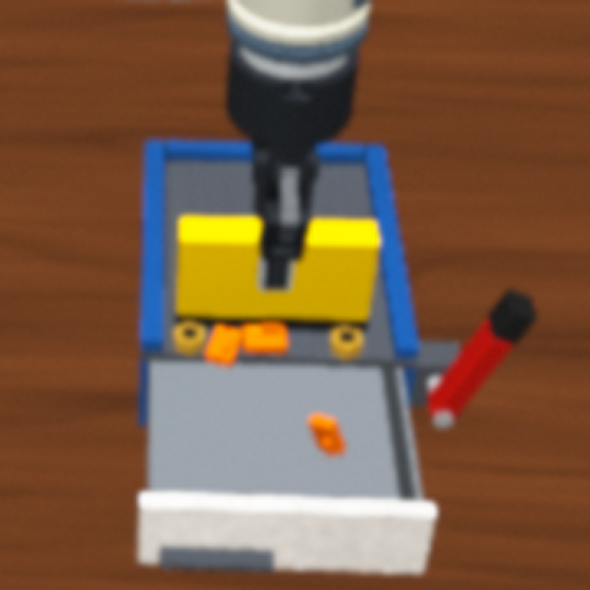

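One chip is in the drawer at (327,433), the other four are still ahead of the blade. Continuing past the edge.

```bash
python3 -m pendant '[[0,0.05,0,0,0,0,-1],[0,0.1,0,0,0,0,-1],[0,0.15,0,0,0,0,-1],[0,0.16,0,0,0,0,-1],[0,0.16,0,0,0,0,-1]]';  python3 - <<'E'
from h import *
c=ctrl.camera("scene")
cv2.imwrite("pics/s5.png",cv2.resize(c["img"][160:340,300:480,::-1],(590,590),interpolation=2))
E
```

```text
clock: 7.92
tool_pos: [0.6895, 0.0955, 0.133]
eef_rot: [[-0.033, 0.999, -0.001], [0.999, 0.033, -0.0], [-0.0, -0.001, -1.0]]
force: [-0.5, -0.1, -2.5]
grip_width: 0.27
grip_force: 61.7
```

View pics/s5.png

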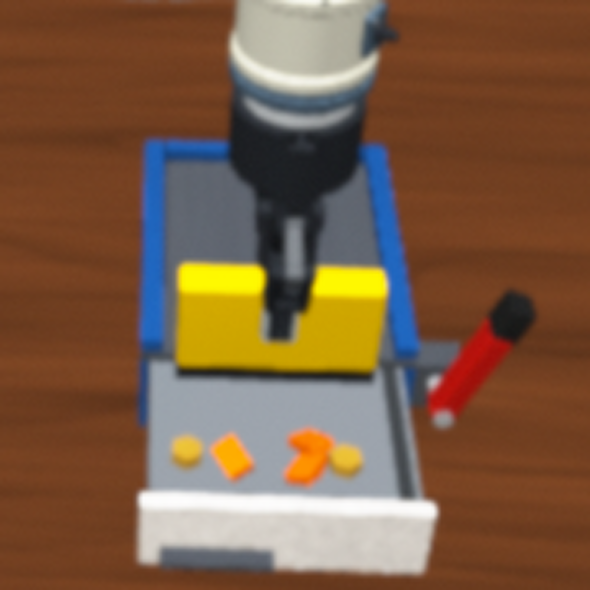

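All five lie in the drawer: nuts (187,450), (346,460), chips (231,456), (310,440), (305,465). Now carry the scraper back to the mat.

```bash
python3 -m pendant '[[0,0,-0.18,0,0,0,-1],[-0.1,-0.1,-0.2,0,0,0.02,-1],[-0.28,-0.2,-0.2,0,0,0.045,-1],[-0.46,-0.3,-0.2,0,0,0.07,-1],[-0.63,-0.4,-0.2,0,0,0.095,-1],[-0.8,-0.48,-0.2,0,0,0.12,-1],[-0.95,-0.55,-0.2,0,0,0.145,-1],[-0.95,-0.55,-0.2,0,0,0.145,-1]]'; python3 g.py .4974 -.3622 .09 11.3
```

```text
clock: 8.98
tool_pos: [0.5324, -0.1974, 0.1935]
eef_rot: [[0.773, 0.635, -0.0], [0.635, -0.773, -0.0], [-0.001, -0.0, -1.0]]
force: [0.1, 0.2, -2.3]
grip_width: 0.273
grip_force: 61.7
t 8.975 shift [-0.4385  0.3506  0.3452] turn [0.     0.0001 0.078 ] rows 3.163492346416357 2.6258228811363424
```

```bash
python3 -m pendant '[[-0.15,0.12,0,0,0,0.027,-1],[-0.3,0.24,0,0,0,0.054,-1],[-0.438,0.35,0,0,0,0.078,-1],[-0.438,0.35,0.1,0,0,0.078,-1],[-0.438,0.35,0.25,0,0,0.078,-1],[-0.438,0.35,0.345,0,0,0.078,-1],[-0.438,0.35,0.345,0,0,0.078,-1],[-0.438,0.35,0.345,0,0,0.078,-1]]'; python3 g.py .4974 -.3622 .065 11.3
```

```text
clock: 9.98
tool_pos: [0.5011, -0.3595, 0.0909]
eef_rot: [[0.979, 0.203, 0.001], [0.203, -0.979, -0.001], [0.001, 0.001, -1.0]]
force: [0.5, 1.1, -1.2]
grip_width: 0.273
grip_force: 61.6
t 9.975 shift [-0.014   0.0063  0.0864] turn [ 0.0002 -0.0002  0.0011] rows 0.42109388126685715 0.03668197609820483
```

```bash
python3 -m pendant '[[-0.006,0.003,0.04,0,0,0,-1],[-0.006,0.003,0.07,0,0,0,-1],[-0.006,0.003,0.08,0,0,0,-1],[-0.006,0.003,0.08,0,0,0,-1]]'; python3 -m pendant '[[0,0,0.004,0,0,0,-1],[0,0,0.006,0,0,0,-1],[0,0,0.006,0,0,0,-1]]'
```

```text
clock: 10.48
tool_pos: [0.4986, -0.3608, 0.0657]
eef_rot: [[0.979, 0.201, -0.0], [0.201, -0.979, 0.0], [-0.0, -0.0, -1.0]]
force: [-0.2, 0.6, -1.9]
grip_width: 0.271
grip_force: 61.8
clock: 10.85
tool_pos: [0.4988, -0.3609, 0.0652]
eef_rot: [[0.979, 0.202, 0.0], [0.202, -0.979, -0.0], [0.0, 0.0, -1.0]]
force: [-3.3, 2.9, 6.9]
grip_width: 0.272
grip_force: 63.2
```

```bash
python3 -m pendant '[[0,0,0,0,0,0,0],[0,0,0,0,0,0,0.4],[0,0,0,0,0,0,0.6],[0,0,0,0,0,0,0.6],[0,0,-0.1,0,0,0,0.6],[0,0,-0.25,0,0,0,0.6],[0,0,-0.45,0,0,0,0.6],[0,0,-0.5,0,0,0,0.6]]'; python3 - <<'E'
from h import *
c=ctrl.camera("scene"); c2=ctrl.camera("top"); np.savez("t9.npz",**c2)
for k in (c,c2):
    P=cloud(k); hsv=cv2.cvtColor(k["img"],cv2.COLOR_RGB2HSV)
    m=(hsv[...,0]>24)&(hsv[...,0]<35)&(hsv[...,1]>150)&(P[...,1]>-.45)&(P[...,1]<-.28)&(k["depth"]>0)&(P[...,2]>.075)
    print(m.sum(),cv2.minAreaRect(P[m][:,:2].astype(np.float32)*1000),np.median(P[m],0))
    for t in("drawer_face","bar_tip"):print(t,[(round(r["score"],2),r["centre"],ray(k,r["centre"],.044).round(4)) for r in ctrl.spot_point(t,k)])
E
python3 g.py .84 .055 .214 91.85
```

```text
clock: 11.85
tool_pos: [0.5004, -0.3621, 0.2183]
eef_rot: [[0.979, 0.202, 0.006], [0.202, -0.979, -0.004], [0.005, 0.005, -1.0]]
force: [0.6, 0.1, 0.2]
grip_width: 0.804
grip_force: 0.0
298 ((502.5973205566406, -360.9430847167969), (129.9827117919922, 24.356840133666992), 11.832823753356934) [ 0.50927361 -0.35910171  0.08402868]
drawer_face [(0.73, [367.3, 320.6], array([0.7979, 0.0651, 0.044 ]))]
bar_tip [(0.82, [458.6, 253.8], array([0.5868, 0.2711, 0.044 ])), (0.74, [365.8, 316.4], array([0.7874, 0.0621, 0.044 ]))]
165 ((516.0662841796875, -350.94720458984375), (55.48295211791992, 85.3481216430664), 65.90657043457031) [ 0.53148402 -0.35404213  0.08509987]
drawer_face [(0.98, [273.2, 161.4], array([0.8031, 0.0617, 0.044 ])), (0.34, [253.6, 188.8], array([0.7223, 0.1211, 0.044 ]))]
bar_tip [(0.71, [203.4, 194.3], array([0.7088, 0.2712, 0.044 ]))]
t 12.15 shift [ 1.3968 -1.1248 -0.0076] turn [-0.0006  0.     -0.2228] rows 8.60845550626024 7.496796854786471
```

```bash
python3 -m pendant '[[0.15,-0.12,0,0,0,-0.028,-1],[0.3,-0.24,0,0,0,-0.056,-1],[0.45,-0.36,0,0,0,-0.084,-1],[0.6,-0.48,0,0,0,-0.112,-1],[0.75,-0.6,0,0,0,-0.14,-1],[0.9,-0.72,0,0,0,-0.168,-1],[1,-0.8,0,0,0,-0.196,-1],[1,-0.8,0,0,0,-0.2228,-1]]'; python3 g.py .845 .065 .056 91.85
```

```text
clock: 13.15
tool_pos: [0.7448, -0.062, 0.2111]
eef_rot: [[-0.041, 0.999, -0.003], [0.999, 0.041, 0.001], [0.001, -0.003, -1.0]]
force: [0.0, -0.3, -0.7]
grip_width: -0.004
grip_force: 0.0
t 13.15 shift [0.4088 0.3526 0.5164] turn [-0.0004 -0.0001  0.0014] rows 3.5856770937264004 0.05037734896307916
```

```bash
python3 -m pendant '[[0.15,0.17,0,0,0,0.001,-1],[0.3,0.353,0,0,0,0.001,-1],[0.409,0.353,0.1,0,0,0.001,-1],[0.409,0.353,0.25,0,0,0.001,-1],[0.409,0.353,0.4,0,0,0.001,-1],[0.409,0.353,0.516,0,0,0.001,-1],[0.409,0.353,0.516,0,0,0.001,-1],[0.409,0.353,0.516,0,0,0.001,-1]]'; python3 g.py .82 .065 .056 91.85
```

```text
clock: 14.15
tool_pos: [0.8463, 0.0608, 0.0594]
eef_rot: [[-0.026, 1.0, 0.0], [1.0, 0.026, 0.0], [0.0, 0.0, -1.0]]
force: [-0.6, -0.5, 0.8]
grip_width: -0.001
grip_force: 0.0
t 14.15 shift [ 0.0162 -0.0874  0.0114] turn [ 0.    -0.    -0.001] rows 0.4303517358947781 0.035120698577376895
```

```bash
python3 -m pendant '[[0.012,-0.05,0,0,0,-0.001,-1],[0.012,-0.1,0,0,0,-0.001,-1],[0.01,-0.16,0,0,0,-0.001,-1],[0.01,-0.22,0,0,0,-0.001,-1],[0.01,-0.28,0,0,0,-0.001,-1],[0.01,-0.34,0,0,0,-0.001,-1],[0.01,-0.4,0,0,0,-0.001,-1],[0.01,-0.42,0,0,0,-0.001,-1]]'; python3 - <<'E'
from h import *
c=ctrl.camera("scene")
cv2.imwrite("pics/s6.png",cv2.resize(c["img"][160:340,300:480,::-1],(590,590),interpolation=2))
E
```

```text
clock: 15.15
tool_pos: [0.7212, 0.0605, 0.0619]
eef_rot: [[-0.032, 0.999, 0.004], [0.999, 0.032, 0.0], [0.0, 0.004, -1.0]]
force: [1.7, -0.7, 1.2]
grip_width: 0.002
grip_force: 0.9
```

View pics/s6.png

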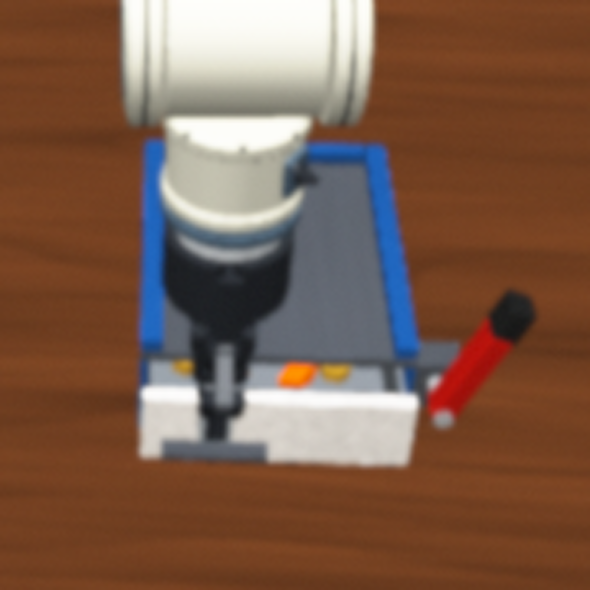

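The closed fingers press the front above the lip (215,420), and the drawer is most of the way in. Finishing in small steps until it stops.

```bash
python3 -m pendant '[[0,-0.03,0,0,0,0,-1],[0,-0.06,0,0,0,0,-1],[0,-0.075,0,0,0,0,-1],[0,-0.085,0,0,0,0,-1]]'; python3 -m pendant '[[0,-0.01,0,0,0,0,-1],[0,-0.01,0,0,0,0,-1]]';python3 -m pendant '[[0,-0.01,0,0,0,0,-1],[0,-0.01,0,0,0,0,-1]]'
```

```text
clock: 15.7
tool_pos: [0.6951, 0.0598, 0.0593]
eef_rot: [[-0.032, 0.999, 0.002], [0.999, 0.032, 0.0], [0.0, 0.002, -1.0]]
force: [8.6, 0.1, -5.8]
grip_width: -0.003
grip_force: 4.2
clock: 15.95
tool_pos: [0.695, 0.0598, 0.0594]
eef_rot: [[-0.032, 0.999, 0.008], [0.999, 0.032, 0.0], [0.0, 0.008, -1.0]]
force: [13.3, 0.5, -8.8]
grip_width: 0.0
grip_force: 6.6
clock: 16.2
tool_pos: [0.6948, 0.0598, 0.0597]
eef_rot: [[-0.032, 0.999, 0.014], [0.999, 0.032, 0.001], [0.0, 0.014, -1.0]]
force: [22.5, 1.4, -14.7]
grip_width: -0.002
grip_force: 10.9
```

```bash
python3 -m pendant '[[0,0.1,0,0,0,0,-1],[0,0.2,0,0,0,0,-1],[0,0.2,-0.2,0,0,0,-1],[0,0.2,-0.4,0,0,0,-1],[0,0.2,-0.5,0,0,0,-1],[0,0.2,-0.5,0,0,0,-1]]'; python3 - <<'E'
from h import *
c=ctrl.camera("scene"); P=cloud(c)
cv2.imwrite("pics/s7.png",cv2.resize(c["img"][160:340,300:480,::-1],(590,590),interpolation=2))
O=np.array([.5653,.096]);a=np.radians(1.85); ex=-np.array([np.cos(a),np.sin(a)]);ey=np.array([np.sin(a),-np.cos(a)])
def own(q): return np.c_[(q[:,:2]-O)@ex,(q[:,:2]-O)@ey,q[:,2]]
hsv=cv2.cvtColor(c["img"],cv2.COLOR_RGB2HSV)
for nm,m in(("white",(hsv[...,1]<45)&(hsv[...,2]>170)),("red",((hsv[...,0]<6)|(hsv[...,0]>174))&(hsv[...,1]>150))):
    q=own(P[m&(c["depth"]>0)]); q=q[(abs(q[:,1])<.2)&(q[:,0]<-.1)&(q[:,0]>-.3)&(q[:,2]<.2)]; print(nm,len(q),np.percentile(q,[3,50,97],axis=0).round(4))
r=q-[0,-.105,.05]; r=r[np.hypot(r[:,1],r[:,2])>.03]; print("theta",np.median(np.arctan2(r[:,2],r[:,1])))
E
python3 g.py .698 .29 .2 91.85
```

```text
clock: 16.95
tool_pos: [0.7496, 0.0616, 0.2122]
eef_rot: [[-0.032, 0.999, 0.004], [0.999, 0.032, 0.0], [0.0, 0.004, -1.0]]
force: [-0.4, 1.2, -0.3]
grip_width: -0.002
grip_force: 0.0
white 4908 [[-0.2002 -0.1741 -0.7556]
 [-0.1341  0.0198 -0.7478]
 [-0.1048  0.1866  0.0613]]
red 327 [[-0.144  -0.1328  0.0549]
 [-0.1402 -0.1162  0.0914]
 [-0.1239 -0.099   0.124 ]]
theta 1.8341464562122167
t 17.0 shift [ 0.7668 -0.1433  0.0322] turn [ 0.0001 -0.     -0.    ] rows 3.747447919050913 0.003477690309123365
```

```bash
python3 -m pendant '[[0.2,-0.04,0,0,0,0,-1],[0.4,-0.08,0,0,0,0,-1],[0.6,-0.12,0,0,0,0,-1],[0.753,-0.154,0,0,0,0,-1],[0.753,-0.154,0,0,0,0,-1],[0.753,-0.154,0.1,0,0,0,-1],[0.753,-0.154,0.225,0,0,0,-1],[0.753,-0.154,0.225,0,0,0,-1]]'; python3 g.py .6963 .224 .144 91.85
```

```text
clock: 18.0
tool_pos: [0.692, 0.2834, 0.1362]
eef_rot: [[-0.031, 0.999, -0.009], [1.0, 0.031, -0.004], [-0.004, -0.009, -1.0]]
force: [-0.1, 0.2, -0.2]
grip_width: -0.001
grip_force: 0.0
t 18.0 shift [-0.1985  0.0079 -0.0253] turn [-0.0015  0.0006 -0.0002] rows 0.9613905471790374 0.054241183038921066
```

View pics/s7.png

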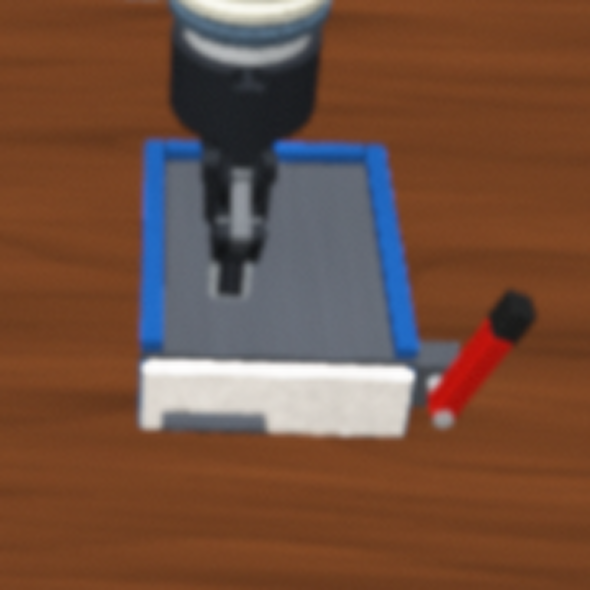

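The drawer is shut, the plate is bare, and the bar runs from (435,415) to (515,310). Now swing the bar.

```bash
python3 -m pendant '[[-0.06,0.01,0,0,0,0,-1],[-0.12,0.01,0,0,0,0,-1],[-0.18,0.01,0,0,0,0,-1],[-0.24,0.01,0,0,0,0,-1],[-0.29,0.01,0.005,0,0,0,-1],[-0.333,0.01,0.02,0,0,0,-1],[-0.333,0.01,0.02,0,0,0,-1]]'; python3 g.py .7 .164 .123 91.85
```

```text
clock: 18.88
tool_pos: [0.7008, 0.1847, 0.1349]
eef_rot: [[-0.031, 1.0, -0.002], [1.0, 0.031, -0.001], [-0.001, -0.002, -1.0]]
force: [0.4, 0.6, -0.3]
grip_width: 0.001
grip_force: 0.0
t 18.875 shift [-0.0688 -0.0046  0.0397] turn [-0.0003  0.0001 -0.0002] rows 0.38195728354514663 0.011820700926156847
```

```bash
python3 -m pendant '[[-0.04,0,0.02,0,0,0,-1],[-0.074,0,0.045,0,0,0,-1],[-0.105,0,0.08,0,0,0,-1],[-0.127,0,0.11,0,0,0,-1],[-0.14,0,0.15,0,0,0,-1],[-0.15,0,0.185,0,0,0,-1],[-0.15,0,0.185,0,0,0,-1]]'; python3 -m pendant '[[0,0,0.01,0,0,0,-1],[0,0,0.01,0,0,0,-1]]'; python3 - <<'E'
from h import *
c=ctrl.camera("scene")
cv2.imwrite("pics/s8.png",cv2.resize(c["img"][160:340,300:480,::-1],(590,590),interpolation=2))
E
```

```text
clock: 19.75
tool_pos: [0.7021, 0.1408, 0.0789]
eef_rot: [[-0.032, 0.999, -0.002], [0.999, 0.032, -0.0], [-0.0, -0.002, -1.0]]
force: [-0.0, 1.2, 0.4]
grip_width: -0.002
grip_force: 0.0
clock: 20.0
tool_pos: [0.7028, 0.1414, 0.0775]
eef_rot: [[-0.032, 0.999, 0.0], [0.999, 0.032, 0.0], [0.0, 0.0, -1.0]]
force: [-0.1, 1.3, 0.5]
grip_width: -0.001
grip_force: 0.2
```

View pics/s8.png

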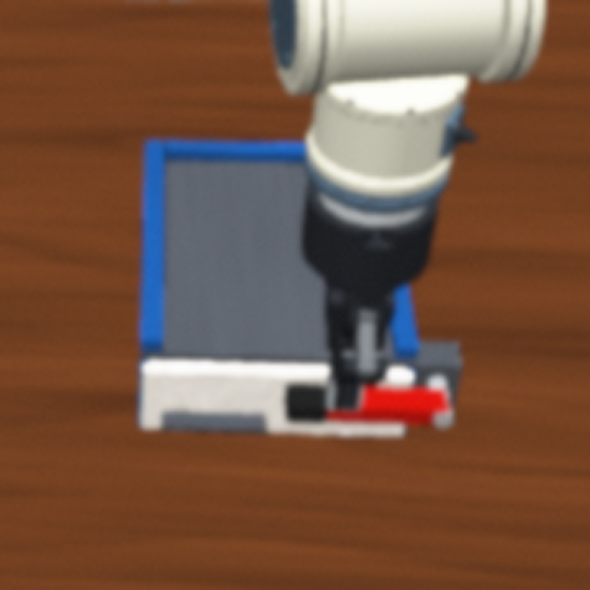

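The bar lies nearly level across the front, black end at (305,402). Pressing down until the stop is felt.

```bash
for i in 1 ; do python3 -m pendant '[[0,0,0.005,0,0,0,-1],[0,0,0.01,0,0,0,-1],[0,0,0.01,0,0,0,-1]]'; done; python3 -m pendant '[[0,0,0.005,0,0,0,-1],[0,0,0.005,0,0,0,-1]]' | grep -E "pos|force"
```

```text
clock: 20.42
tool_pos: [0.7031, 0.1414, 0.0768]
eef_rot: [[-0.032, 0.999, 0.001], [0.999, 0.032, 0.0], [0.0, 0.001, -1.0]]
force: [-5.9, -1.1, 15.9]
grip_width: 0.001
grip_force: 7.5
tool_pos: [0.7031, 0.1414, 0.0766]
force: [-8.4, -0.9, 24.6]
grip_force: 11.7
```

```bash
python3 -m pendant '[[0,0.01,-0.1,0,0,0,-1],[0,0.01,-0.3,0,0,0,-1],[-0.1,-0.2,-0.5,0,0,0,-1],[-0.2,-0.4,-0.6,0,0,0,-1],[-0.3,-0.6,-0.6,0,0,0,-1],[-0.3,-0.6,-0.6,0,0,0,-1],[-0.3,-0.6,-0.6,0,0,0,-1]]'; python3 - <<'E'
from h import *
c=ctrl.camera("scene"); P=cloud(c)
cv2.imwrite("pics/s9.png",cv2.resize(c["img"][150:350,100:560,::-1],(800,348),interpolation=2))
O=np.array([.5653,.096]);a=np.radians(1.85); ex=-np.array([np.cos(a),np.sin(a)]);ey=np.array([np.sin(a),-np.cos(a)])
hsv=cv2.cvtColor(c["img"],cv2.COLOR_RGB2HSV)
def own(q): return np.c_[(q[:,:2]-O)@ex,(q[:,:2]-O)@ey,q[:,2]]
m=((hsv[...,0]<6)|(hsv[...,0]>174))&(hsv[...,1]>150)&(c["depth"]>0)
q=own(P[m]);q=q[(abs(q[:,1])<.2)&(abs(q[:,0]+.13)<.03)]; print("red",len(q),np.percentile(q,[3,50,97],axis=0).round(4)); k=q[q[:,2]>np.median(q[:,2])]; print("slope",np.polyfit(k[:,1],k[:,2],1))
q=own(P[(hsv[...,1]<45)&(hsv[...,2]>170)&(c["depth"]>0)]);q=q[(q[:,0]<-.09)&(q[:,0]>-.3)&(abs(q[:,1])<.1)&(q[:,2]<.07)&(q[:,2]>.01)];print("front",np.percentile(q,[3,50,97],axis=0).round(4))
for t in("wheel","jar","battery","scraper"):
    for r in ctrl.outline_of(t,c):
        mm=r["mask"]&(c["depth"]>0); print(t,round(r["score"],2),r["centre"],np.median(P[mm],0).round(3))
E
```

```text
clock: 21.55
tool_pos: [0.5236, 0.0444, 0.2536]
eef_rot: [[-0.031, 1.0, 0.0], [1.0, 0.031, -0.0], [-0.0, 0.0, -1.0]]
force: [0.7, 0.4, -0.6]
grip_width: 0.001
grip_force: 0.0
red 340 [[-0.1439 -0.1014  0.047 ]
 [-0.1378 -0.0682  0.0574]
 [-0.1243 -0.032   0.0604]]
slope [-0.00111557  0.05878219]
front [[-0.1183 -0.0789  0.0116]
 [-0.1152  0.0215  0.0524]
 [-0.108   0.0856  0.0654]]
jar 0.89 [526.3, 269.5] [0.641 0.405 0.058]
jar 0.33 [230.8, 309.6] [ 0.771 -0.218  0.034]
battery 0.77 [506.1, 221.5] [0.456 0.403 0.049]
scraper 0.92 [197.0, 217.3] [ 0.533 -0.352  0.071]
scraper 0.85 [127.2, 206.0] [ 0.507 -0.542  0.082]
scraper 0.6 [260.1, 216.7] [ 0.47  -0.217  0.037]
```

View pics/s9.png

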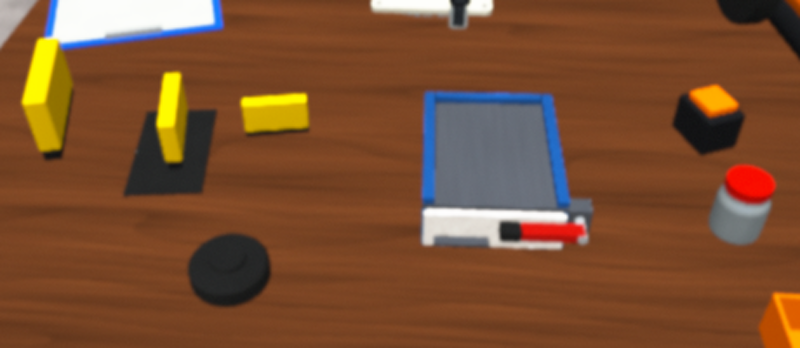

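The final picture shows the bar level across the shut drawer (510–585, 232) and the plate empty. The scraper stands on its mat (172,118), and the wheel, jar and battery haven't moved.

```bash
python3 -c "
from workcell import ctrl
print(ctrl.sign_off())"
```

```text
the job is handed in; nothing more can be done
None
```

The job is done and handed in at about 22 s: all five bits were swept into the drawer, the scraper is back upright on its mat, and the drawer was pushed home before the red bar was swung level across it. The wheel, jar and battery stayed where they were.

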